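# Print a label and point out the tube it belongs to

## Robot

A 7-joint arm with a two-finger parallel gripper is mounted at the origin on the work surface. World frame = base frame: x ahead of the robot, y to its left, z up, the work surface at z = 0. Lengths are in mm, angles in degrees, forces in N, time in s.
With the tool pointing down it reaches from about 425 to 1025 mm from the base axis. Payload 3.6 kg.
Tool frame: the origin (TCP) lies between the finger pads, 19 mm behind the fingertips; this is the grasp point; z points along the fingers, y is the line along which they close (so a half turn about z gives the same grasp; the last joint's range is limited). The gripper opens to 85 mm and grips with 20 to 120 N. Pads are 22 mm wide; open, the fingers measure 114 mm over their backs; the gripper's body (76 mm by 85 mm) begins 54 mm behind the grasp point. The pads swing forward as they close: fully open they stand 13 mm farther back than shut.
Start: joints at [71.19, 33.873, 2.773, 92.16, -1.908, 54.013, -1.931], TCP at [168.672, -705.11, 250.002] pointing down, gripper open.
Joint ranges: [-153.93, 153.93], [-27.13, 128.08], [-72.61, 78.16], [10.71, 143.7], [-87.88, 267.88], [4.46, 118.87], [-176.78, 176.78]. Speed limits (degrees/s): [147.25, 147.25, 180, 180, 180, 180, 180].

## Interface

Orientations are given as a 3x3 rotation matrix whose columns are the frame's x, y, z axes.
In Python, from bench import manip gives the robot as it stands.
- The arm moves only by the tool servo_tool, never from a script. Its argument "moves" is a list of rows, each an object with "dr": the turn, a rotation vector about the tool's x, y, z in rad, a list of three; "slide": the shift along the tool's x, y, z in cm, a list of three; "claw": the opening, from -1 (shut) to 1 (fully open). A call has 1 to 20 rows; each row shifts and turns the commanded pose from where the row before left it, along the tool's axes as they then stand; what a row does not reach is not made up. A row lasts 1/8 s, in which the tool goes at most 62.5 mm and 10.7 degrees, less where a joint would pass 70% of its speed; a pose out of reach is approached as far as the arm can. A call with a gripper value outside its range is refused whole. The fingers move at their own pace and stop on an object; "squeeze" is the grip in N (left out, the last holds). Time passes only in rows, so rows that do not move let the fingers close. It gives the time, the measured TCP pose, the force, the opening and the grip force at its end, in the units of the state.
- manip.get_state(): the state, without advancing time (a new reading comes with each control period).
- manip.get_image(name): name is "scene" or "top" or "wrist"; returns (picture, depth): 400x640x3 uint8, red, green, blue; 400x640 float32, mm along the optical axis (not along the pixel's ray), 0 where there is no reading.
- manip.calibration(name): a dict with "fx", "fy", "cx", "cy" (pixels), "k1" (the pictures are not rectified: a ray, as slopes to the right and down, at radius r is drawn at 1 + k1 r^2 times it, then the intrinsics apply), "pose" (4x4, takes a point from camera to world coordinates); the wrist camera has in their place "tool_from_camera" (4x4, takes a point from camera to tool coordinates, whose origin is the TCP and whose axes are the flange's). Camera axes: x right, y up, looking along -z (the intrinsics and any distortion apply to the point x, -y, -z); pixel columns grow to the right and rows downward; lengths in mm; the calibration is good to about 2 mm. A picture is of the moment at which its call begins: read the wrist's pose just before it. calibration takes no time and is no camera call.
- manip.finish_job(): hands the job in; it is judged then, once.
Trained networks look in the newest picture that a camera, given by its name, has taken for a name from the list of things; names that differ only in an ending like _2 or _b are one class to them, and where a whole thing is asked for, a point or a joint stands for the part that bears it (a point fixed in the world has none). Each returns a list of dicts, best first, with "conf" (0 to 1); they miss things now and then, are a little off and sometimes report something else, mostly with a low value. They report only what shows in the picture. A call takes as long as a camera call.
- manip.silhouettes(camera, thing): "region" (400x640 bool, what is visible of it) and "point" ([column, row] in pixels, amid what is visible of it).
The state is a dict: "t": time; "joint_pos": joint angles; "joint_velocities": joint speeds; "effort": joint torques, N m; "eef_pos": TCP position; "tool_rot": TCP orientation; "wrist_force": force on the tool from outside, world axes, zero at the start; "moment": the same for the moment, N m; "gripper_width": finger opening in mm; "grasp_force": force on a finger pad.
Only numpy, scipy, OpenCV 4.12 (cv2) and the standard library are available. Lean on these libraries where they do the work, as an engineer would, in place of code of your own. Each camera call takes 0.05 s, during which the arm holds its last target. There are 200 camera calls.

## Task

At the sample desk, press the large button on the label printer right down and let it come up again; then point out the tube that the label is for: bring the fingertips to a centimetre or two above the middle of the tall tube's cap and hold them there for two seconds. Touch none of the tubes and leave the small button and the sample jar alone. Finish still pointing at the cap.

Things in the scene. Friction and masses are not known exactly. Their poses are not given: they have to be found in the camera images.
- feed_top (a point): middle of the top face of the LARGE round push button (grey, 32 mm across, in a black round housing 48 mm across and 12 mm high) on the lid of the label printer, when up about 142 mm above the table; the point goes down with the button. z is up.
- feed (a joint): travel of the large button in m: 0 up, 0.006 fully down; springs back by itself, about 5 N holds it fully down
- pause_top (a point): middle of the top face of the SMALL round push button (same grey, 16 mm across), 75 mm from the large one, centre to centre, on the same printer lid
- pause (a joint): travel of the small button in m: 0 up, 0.004 fully down; a spring button too, about 4 N
- printer: label printer, a pale box 170 mm deep (x) x 150 mm wide (y) x 120 mm high, fixed to the table; origin at the centre of its underside, x axis from its front (label slot) to its back. The buttons stand on its flat lid, 45 mm towards the front from the middle: the large one 35 mm to +y, the small one 40 mm to -y
- rack: red plastic tube rack, 78 mm (x) x 198 mm (y) x 59 mm high, fixed to the table; origin at the centre of its underside; 2 rows of 6 slots at 30 mm pitch, slot floor 6 mm above the table
- tall_tube: the tall sample tube: 120 mm long, 16 mm across, clear with a white 18 mm cap, standing loose and upright in one of the rack's slots; origin at the centre of its underside, z along the tube, up
- tall_tube_cap (a point): centre of the top of the tall tube's cap, 120 mm along z from the tube's origin, about 126 mm above the table; z is up
- pot: closed round sample jar, 56 mm across, 70 mm high, loose on the table beyond the work; origin at the centre of its underside
- short_tube_a: one of three short sample tubes: 75 mm long, 16 mm across, same clear wall and white 18 mm cap, loose in a slot of the rack, cap top about 81 mm above the table; origin at the centre of its underside, z up
- short_tube_b: one of three short sample tubes: 75 mm long, 16 mm across, same clear wall and white 18 mm cap, loose in a slot of the rack, cap top about 81 mm above the table; origin at the centre of its underside, z up
- short_tube_c: one of three short sample tubes: 75 mm long, 16 mm across, same clear wall and white 18 mm cap, loose in a slot of the rack, cap top about 81 mm above the table; origin at the centre of its underside, z up

How it is judged (in metres and radians):
On the way, in this order (a step that is already met when the one before it is completed fails the run):
1. the large button is pressed down (value of joint feed above 0.0045 m), for 0.05 s.
2. the large button is up again and the tool points at the tall tube's cap from just above for 1.5 s (horizontal distance between the grasp point and tall_tube_cap below 0.015 m and z of the grasp point in the frame of tall_tube_cap between 0.005 and 0.06 m and value of joint feed below 0.0015 m), for 1.5 s.
At the end, for the whole second after the job is handed in: The tool point is still within 15 mm sideways of the middle of the tall tube's cap and 5 to 60 mm above its top; both buttons are up; all tubes and the jar stand within 10 mm of where they began, the tall tube upright (all of step 2 and value of joint pause below 0.0015 m and angle between tall_tube's own z axis and vertical below 0.1 rad and distance of each of tall_tube, short_tube_a, short_tube_b, short_tube_c, pot from where it was at the start of the episode below 0.01 m); the robot touches nothing.
It fails at once if a tube is touched by the robot (more than 0.2 N) (contact force between any of tall_tube, short_tube_a, short_tube_b, short_tube_c and the fingers above 0.2 N or contact force between any of tall_tube, short_tube_a, short_tube_b, short_tube_c and the arm above 0.2 N).
It fails at once if a tube is lifted, carried or displaced by more than 10 mm (distance of any of tall_tube, short_tube_a, short_tube_b, short_tube_c from where it was at the start of the episode above 0.01 m).
It fails at once if the small button is pressed by more than 2 mm (value of joint pause above 0.002 m).
It fails at once if the sample jar is moved by more than 10 mm (distance of pot from where it was at the start of the episode above 0.01 m).
It also fails if it takes over 40 s, if anything falls off the work surface, if the arm or the gripper's body presses on something with over 40 N, if the wrist force passes 120 N, or if a joint passes its speed limit or range.

## Working session

There is one attempt and no reset: what is moved stays moved. The work goes in short steps, Python scripts to look and compute and a tool call to move; the robot and the scene stay as the last step left them, time stands still between calls to the robot, and variables do not carry over. Pictures are saved under pics/ and viewed, at most 10 in all, crops included, and the job is handed in when it is done.

Besides the shell and the picture viewer there is one more tool, called after "Request:" by a JSON object that holds its "fn" and its "kwargs", one argument or row to a line. servo_tool: Moves the arm, as the interface text tells. Its arguments: {"type":"object","properties":{"moves":{"type":"array"},"squeeze":{"type":"number"}},"required":["moves"]}

```bash
mkdir -p pics
cat > h.py <<'E'
import numpy as np, cv2
from bench import manip
def cloud(cam, depth, st=None):
    c=manip.calibration(cam)
    K=np.array([[c['fx'],0,c['cx']],[0,c['fy'],c['cy']],[0,0,1.]])
    v,u=np.mgrid[0:400,0:640]
    p=np.stack([u,v],-1).reshape(-1,1,2).astype(float)
    # k1: drawn = ray*(1+k1 r^2)
    n=cv2.undistortPointsIter(p,K,np.array([c['k1'],0,0,0,0.]),None,None,(3,50,1e-9)).reshape(400,640,2)
    P=np.stack([n[...,0]*depth,-n[...,1]*depth,-depth,np.ones_like(depth)],-1)
    if 'pose' in c: T=np.array(c['pose'])
    else:
        B=np.eye(4);B[:3,:3]=st['tool_rot'];B[:3,3]=st['eef_pos'];T=B@np.array(c['tool_from_camera'])
    W=(P@T.T)[...,:3]; W[depth<=0]=np.nan
    return W
E
python3 - <<'E'
from h import *
s=manip.get_state();print(s['t'],s['eef_pos'],np.round(s['tool_rot'],3))
for cam in ['top','scene']:
    im,d=manip.get_image(cam);cv2.imwrite(f'pics/{cam}.png',im[...,::-1])
    W=cloud(cam,d)
    for th in ['feed_top','pause_top','tall_tube','short_tube_a','pot','rack','printer']:
        for r in manip.silhouettes(cam,th)[:3]:
            R=W[r['region']];R=R[~np.isnan(R[:,0])]
            if len(R)==0: continue
            z=np.percentile(R[:,2],97);t=R[R[:,2]>z-8]
            print(cam,th,round(r['conf'],2),r['point'],len(R),'zmax',z.round(),'top mean',t.mean(0).round(),'min',t.min(0).round(),'max',t.max(0).round())
print(manip.get_state()['t'])
E
```

```text
0.0 [ 168.48394636 -704.34240581  248.85671405] [[ 0.973  0.233 -0.001]
 [ 0.233 -0.973  0.002]
 [-0.    -0.002 -1.   ]]
top feed_top 0.61 [403.3, 269.2] 159 zmax 144.0 top mean [ 474. -183.  142.] min [ 462. -198.  137.] max [ 487. -168.  145.]
top tall_tube 0.67 [236.4, 222.6] 101 zmax 128.0 top mean [567. 165. 126.] min [558. 156. 121.] max [575. 174. 129.]
top short_tube_a 0.6 [262.2, 238.3] 62 zmax 84.0 top mean [529. 108.  81.] min [521. 101.  77.] max [537. 116.  84.]
top short_tube_a 0.41 [198.7, 217.1] 60 zmax 83.0 top mean [579. 252.  80.] min [573. 245.  76.] max [586. 260.  84.]
top short_tube_a 0.34 [389.1, 122.5] 548 zmax 72.0 top mean [ 798. -179.   70.] min [ 774. -204.   64.] max [ 823. -155.   74.]
top pot 0.97 [390.4, 122.0] 562 zmax 72.0 top mean [ 798. -179.   70.] min [ 774. -204.   64.] max [ 823. -155.   74.]
top pot 0.26 [408.8, 248.8] 6450 zmax 139.0 top mean [ 475. -206.  137.] min [ 450. -274.  131.] max [ 494. -161.  145.]
top printer 0.66 [409.0, 248.5] 6402 zmax 139.0 top mean [ 475. -206.  137.] min [ 450. -274.  131.] max [ 494. -161.  145.]
scene fee
[... 281 characters left out ...]
4] 57 zmax 83.0 top mean [546. 199.  82.] min [536. 172.  77.] max [573. 206. 101.]
scene short_tube_a 0.52 [175.9, 184.9] 50 zmax 142.0 top mean [ 481. -258.  139.] min [ 472. -265.  134.] max [ 489. -250.  142.]
scene short_tube_a 0.38 [341.2, 166.9] 66 zmax 83.0 top mean [532. 109.  80.] min [520. 101.  75.] max [541. 118.  84.]
scene pot 0.33 [214.0, 173.5] 128 zmax 144.0 top mean [ 478. -184.  142.] min [ 461. -198.  136.] max [ 489. -169.  145.]
scene rack 0.73 [373.4, 175.5] 2994 zmax 62.0 top mean [559. 177.  60.] min [503.  80.  54.] max [605. 284.  99.]
scene printer 0.79 [210.8, 215.5] 6813 zmax 134.0 top mean [ 481. -209.  135.] min [ 454. -273.  126.] max [ 498. -160.  145.]
0.8
```

View pics/top.png

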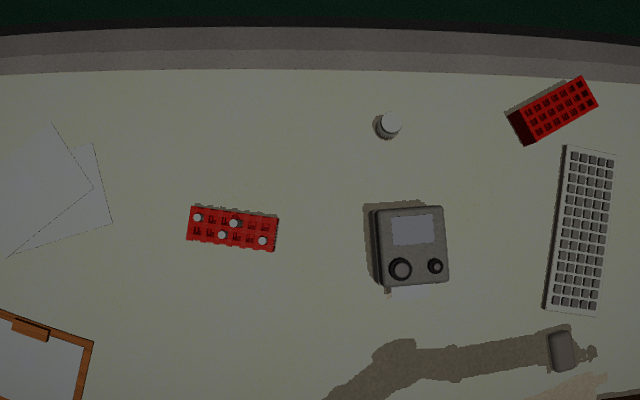

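View pics/scene.png

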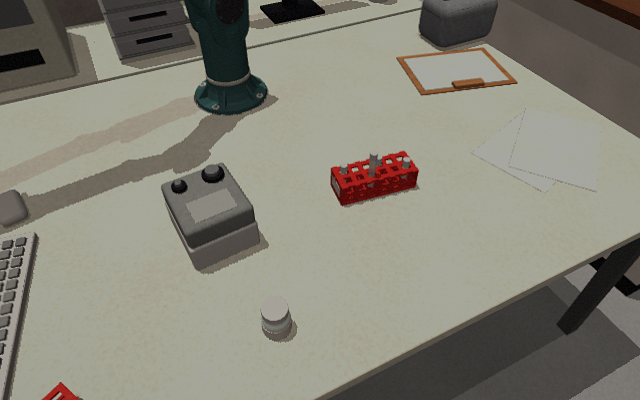

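Top view: the printer spans roughly (375–445, 205–285), with the large button at (401,268) and the small one at (435,266). The tall cap is at (235,223) and the jar at (390,122). The scene view agrees with this. Measured positions are feed (475,-184,142), pause (481,-258) and tall cap (567,165,126). The two buttons come out 75 mm apart and the heights match the description.

Request:
{"fn": "servo_tool", "kwargs": {
  "moves": [
    {"dr": [0, 0, 0], "slide": [2.6, -2.7, 0], "claw": -1},
    {"dr": [0, 0, 0], "slide": [2.6, -2.7, 0], "claw": -1},
    {"dr": [0, 0, 0], "slide": [2.6, -2.7, 0], "claw": -1},
    {"dr": [0, 0, 0], "slide": [2.6, -2.7, 0], "claw": -1},
    {"dr": [0, 0, 0], "slide": [2.6, -2.7, 0], "claw": -1},
    {"dr": [0, 0, 0], "slide": [2.6, -2.7, 0], "claw": -1},
    {"dr": [0, 0, 0], "slide": [2.6, -2.7, 0], "claw": -1},
    {"dr": [0, 0, 0], "slide": [2.6, -2.7, 0], "claw": -1},
    {"dr": [0, 0, 0], "slide": [2.6, -2.7, 0], "claw": -1},
    {"dr": [0, 0, 0], "slide": [2.6, -2.7, 0], "claw": -1},
    {"dr": [0, 0, 0], "slide": [2.6, -2.7, 0], "claw": -1},
    {"dr": [0, 0, 0], "slide": [2.6, -2.7, 0], "claw": -1},
    {"dr": [0, 0, 0], "slide": [2.6, -2.7, 0], "claw": -1},
    {"dr": [0, 0, 0], "slide": [2.6, -2.7, 0], "claw": -1},
    {"dr": [0, 0, 0], "slide": [0, 0, 0], "claw": -1},
    {"dr": [0, 0, 0], "slide": [0, 0, 0], "claw": -1}
  ]
}}

```text
t: 2.8
eef_pos: [434.4, -253.4, 250.1]
tool_rot: [[0.973, 0.232, -0.0], [0.232, -0.973, -0.001], [-0.0, 0.001, -1.0]]
wrist_force: [0.1, -0.2, -0.5]
gripper_width: -0.1
grasp_force: 0.0
```

```bash
cat > w.py <<'E'
from h import *
import sys
s=manip.get_state();im,d=manip.get_image('wrist');cv2.imwrite(f'pics/{sys.argv[1]}.png',im[...,::-1])
W=cloud('wrist',d,s);R0=np.array(s['tool_rot']);p=np.array(s['eef_pos'])
print(s['t'],p.round(1),np.round(s['wrist_force'],1),s['gripper_width'],R0.round(3))
for th,zz in zip(sys.argv[2::2],sys.argv[3::2]):
    for r in manip.silhouettes('wrist',th)[:3]:
        R=W[r['region']];R=R[np.abs(R[:,2]-float(zz))<8]
        if len(R)<5: continue
        m=(R.min(0)+R.max(0))/2
        print(th,round(r['conf'],2),r['point'],len(R),'mean',R.mean(0).round(1),'mid',m.round(1),'size',np.ptp(R,axis=0).round(),'in tool',(R0.T@(R.mean(0)-p)).round(1))
E
python3 w.py w1 feed_top 142 pause_top 140
```

```text
2.8 [ 434.4 -253.4  250.1] [ 0.1 -0.2 -0.5] -0.1054361138088855 [[ 0.973  0.232 -0.   ]
 [ 0.232 -0.973 -0.001]
 [-0.     0.001 -1.   ]]
feed_top 0.84 [243.4, 140.7] 1348 mean [ 474.2 -183.6  141.6] mid [ 473.8 -183.1  139.2] size [31. 31. 10.] in tool [ 54.9 -58.7 108.5]
pause_top 0.63 [339.1, 155.9] 332 mean [ 479.7 -256.9  139. ] mid [ 478.6 -257.1  137.2] size [17. 16. 10.] in tool [ 43.3  13.9 111.1]
pause_top 0.42 [242.6, 140.2] 1416 mean [ 474.1 -183.7  141.3] mid [ 472.8 -182.9  138.2] size [33. 32. 12.] in tool [ 54.7 -58.6 108.7]
```

View pics/w1.png

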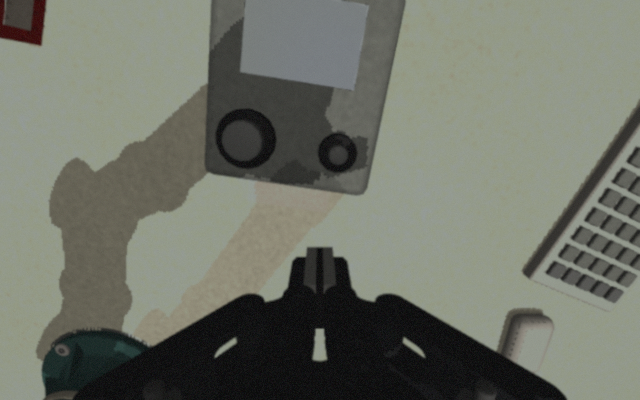

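The wrist view shows the large button at (243,141), the small one at (339,156) and the closed fingertips at (320,270). It agrees with the earlier positions, so I'm moving over the large button and descending to about 10 mm above it.

Request:
{"fn": "servo_tool", "kwargs": {
  "moves": [
    {"dr": [0, 0, 0], "slide": [1.8, -2.0, 0], "claw": -1},
    {"dr": [0, 0, 0], "slide": [1.8, -2.0, 0], "claw": -1},
    {"dr": [0, 0, 0], "slide": [1.9, -1.9, 0], "claw": -1},
    {"dr": [0, 0, 0], "slide": [0, 0, 2.0], "claw": -1},
    {"dr": [0, 0, 0], "slide": [0, 0, 2.0], "claw": -1},
    {"dr": [0, 0, 0], "slide": [0, 0, 2.0], "claw": -1},
    {"dr": [0, 0, 0], "slide": [0, 0, 1.5], "claw": -1},
    {"dr": [0, 0, 0], "slide": [0, 0, 0.5], "claw": -1},
    {"dr": [0, 0, 0], "slide": [0, 0, 0], "claw": -1}
  ]
}}

```text
t: 4.08
eef_pos: [474.5, -182.9, 170.0]
tool_rot: [[0.973, 0.232, -0.0], [0.232, -0.973, -0.0], [-0.0, -0.0, -1.0]]
wrist_force: [0.2, -0.7, -0.2]
gripper_width: 0.1
grasp_force: 0.0
```

Request:
{"fn": "servo_tool", "kwargs": {
  "moves": [
    {"dr": [0, 0, 0], "slide": [0, 0, 0.4], "claw": -1},
    {"dr": [0, 0, 0], "slide": [0, 0, 0.4], "claw": -1},
    {"dr": [0, 0, 0], "slide": [0, 0, 0.3], "claw": -1},
    {"dr": [0, 0, 0], "slide": [0, 0, 0.2], "claw": -1},
    {"dr": [0, 0, 0], "slide": [0, 0, 0], "claw": -1}
  ]
}}

```text
t: 4.7
eef_pos: [474.7, -182.7, 157.2]
tool_rot: [[0.973, 0.233, 0.0], [0.233, -0.973, -0.0], [0.0, 0.0, -1.0]]
wrist_force: [-0.9, -0.6, 3.1]
gripper_width: 0.4
grasp_force: 1.7
```

Request:
{"fn": "servo_tool", "kwargs": {
  "moves": [
    {"dr": [0, 0, 0], "slide": [0, 0, 0.15], "claw": -1},
    {"dr": [0, 0, 0], "slide": [0, 0, 0.15], "claw": -1},
    {"dr": [0, 0, 0], "slide": [0, 0, 0], "claw": -1}
  ]
}}

```text
t: 5.08
eef_pos: [474.7, -182.7, 154.7]
tool_rot: [[0.973, 0.233, 0.0], [0.233, -0.973, -0.0], [0.0, 0.0, -1.0]]
wrist_force: [-1.8, 2.1, 9.0]
gripper_width: -0.3
grasp_force: 4.9
```

Request:
{"fn": "servo_tool", "kwargs": {
  "moves": [
    {"dr": [0, 0, 0], "slide": [0, 0, 0.1], "claw": -1},
    {"dr": [0, 0, 0], "slide": [0, 0, 0], "claw": -1}
  ]
}}

```text
t: 5.32
eef_pos: [474.7, -182.7, 154.6]
tool_rot: [[0.973, 0.232, 0.0], [0.232, -0.973, -0.0], [0.0, 0.0, -1.0]]
wrist_force: [-2.7, 0.7, 17.2]
gripper_width: -0.1
grasp_force: 8.7
```

The button is bottomed: 17 N with no further travel. Now I lift off and head for the rack.

Request:
{"fn": "servo_tool", "kwargs": {
  "moves": [
    {"dr": [0, 0, 0], "slide": [0, 0, -1.5], "claw": -1},
    {"dr": [0, 0, 0], "slide": [0, 0, -3], "claw": -1},
    {"dr": [0, 0, 0], "slide": [0, 0, -4], "claw": -1},
    {"dr": [0, 0, 0], "slide": [1.7, -3.2, 0], "claw": -1},
    {"dr": [0, 0, 0], "slide": [1.7, -3.2, 0], "claw": -1},
    {"dr": [0, 0, 0], "slide": [1.7, -3.2, 0], "claw": -1},
    {"dr": [0, 0, 0], "slide": [1.7, -3.2, 0], "claw": -1},
    {"dr": [0, 0, 0], "slide": [1.7, -3.2, 0], "claw": -1},
    {"dr": [0, 0, 0], "slide": [1.7, -3.2, 0], "claw": -1},
    {"dr": [0, 0, 0], "slide": [1.7, -3.2, 0], "claw": -1},
    {"dr": [0, 0, 0], "slide": [1.0, -2.0, 0], "claw": -1},
    {"dr": [0, 0, 0], "slide": [0, 0, 0], "claw": -1}
  ]
}}

```text
t: 6.82
eef_pos: [543.1, 86.8, 237.8]
tool_rot: [[0.972, 0.237, -0.0], [0.237, -0.972, 0.001], [-0.0, -0.001, -1.0]]
wrist_force: [-0.4, -0.5, 0.5]
gripper_width: -0.2
grasp_force: 0.0
```

```bash
python3 w.py w2 tall_tube 126 short_tube_a 81
```

```text
6.825 [543.1  86.8 237.8] [-0.4 -0.5  0.5] -0.20295225512813844 [[ 0.972  0.237 -0.   ]
 [ 0.237 -0.972  0.001]
 [-0.    -0.001 -1.   ]]
tall_tube 0.59 [238.9, 151.5] 431 mean [568.6 165.6 125.4] mid [568.2 166.2 123.1] size [18. 17. 10.] in tool [ 43.4 -70.4 112.5]
short_tube_a 0.75 [152.3, 111.2] 378 mean [580.5 254.3  80.2] mid [580.  255.5  78. ] size [18. 18. 10.] in tool [  76.  -153.7  157.7]
short_tube_a 0.69 [204.7, 162.7] 319 mean [543.  199.6  80.3] mid [542.3 200.3  78.1] size [17. 18. 10.] in tool [  26.6 -109.4  157.6]
short_tube_a 0.55 [294.0, 193.2] 273 mean [531.1 111.1  80.3] mid [530.3 111.2  78.2] size [17. 17. 10.] in tool [ -5.9 -26.3 157.5]
```

View pics/w2.png

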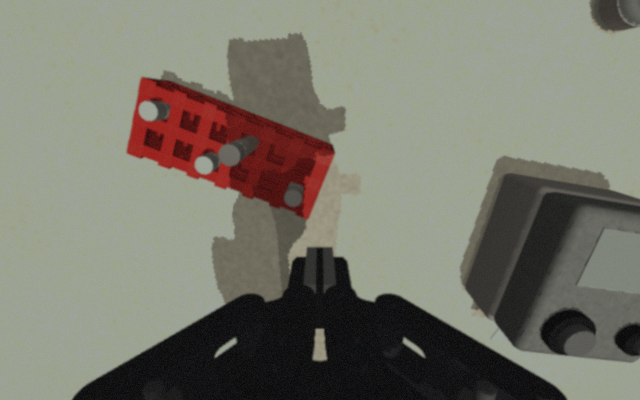

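The wrist view puts the tall cap at (233,152), which works out to (568.5,166,125.5), and the short caps are about 43 mm or more from it. Next I move over the cap, then down to a tip clearance of about 15 mm.

Request:
{"fn": "servo_tool", "kwargs": {
  "moves": [
    {"dr": [0, 0, 0], "slide": [1.5, -2.4, 0], "claw": -1},
    {"dr": [0, 0, 0], "slide": [1.5, -2.4, 0], "claw": -1},
    {"dr": [0, 0, 0], "slide": [1.4, -2.3, 0], "claw": -1},
    {"dr": [0, 0, 0], "slide": [0, 0, 0], "claw": -1},
    {"dr": [0, 0, 0], "slide": [0, 0, 1.5], "claw": -1},
    {"dr": [0, 0, 0], "slide": [0, 0, 1.5], "claw": -1},
    {"dr": [0, 0, 0], "slide": [0, 0, 1.5], "claw": -1},
    {"dr": [0, 0, 0], "slide": [0, 0, 1.0], "claw": -1},
    {"dr": [0, 0, 0], "slide": [0, 0, 0.5], "claw": -1},
    {"dr": [0, 0, 0], "slide": [0, 0, 0], "claw": -1}
  ]
}}

```text
t: 8.22
eef_pos: [569.4, 164.0, 177.6]
tool_rot: [[0.973, 0.233, -0.0], [0.233, -0.973, -0.0], [-0.0, 0.0, -1.0]]
wrist_force: [0.2, -0.3, 0.5]
gripper_width: 0.4
grasp_force: 0.0
```

```bash
python3 w.py w3 tall_tube 126 short_tube_a 81
python3 - <<'E'
import cv2
from bench import manip
im,_=manip.get_image('scene');cv2.imwrite('pics/s3.png',cv2.resize(im[80:260,140:460,::-1],(800,450)))
E
```

```text
8.225 [569.4 164.  177.6] [ 0.2 -0.3  0.5] 0.37911023337175864 [[ 0.973  0.233 -0.   ]
 [ 0.233 -0.973 -0.   ]
 [-0.     0.    -1.   ]]
tall_tube 0.84 [318.3, 223.6] 581 mean [570.1 167.1 125.1] mid [569.  166.7 122.9] size [16. 17. 10.] in tool [ 1.4 -2.8 52.6]
short_tube_a 0.96 [210.9, 172.0] 494 mean [580.7 254.8  80.2] mid [580.1 255.7  78. ] size [18. 18. 10.] in tool [ 32.2 -85.7  97.4]
short_tube_a 0.72 [367.3, 261.7] 358 mean [532.2 112.1  79.8] mid [531.3 111.3  77.8] size [17. 17. 10.] in tool [-48.2  41.8  97.9]
short_tube_a 0.59 [269.9, 227.8] 417 mean [543.6 200.   80.1] mid [542.5 200.1  78.1] size [18. 17. 10.] in tool [-16.7 -41.   97.5]
```

View pics/s3.png

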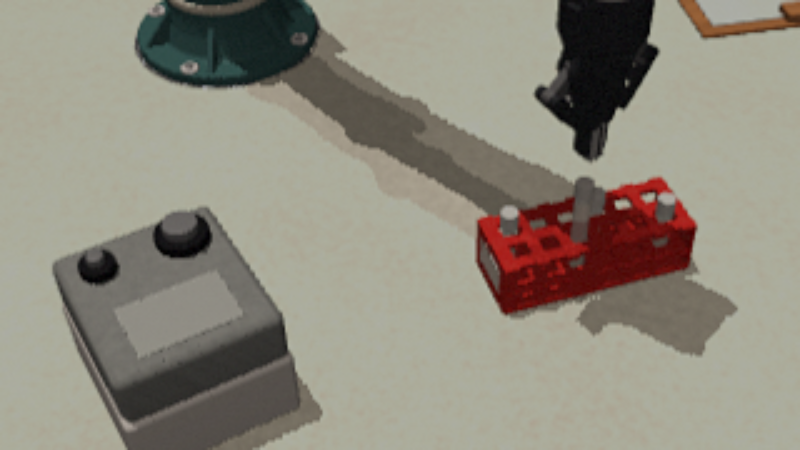

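The crop shows the fingertips at (590,155), directly over the tall cap at (583,185), with a clear gap and the large button up. I'll shift 2 mm, lower 17 mm and hold for 2 s.

Request:
{"fn": "servo_tool", "kwargs": {
  "moves": [
    {"dr": [0, 0, 0], "slide": [0, -0.2, 0.6], "claw": -1},
    {"dr": [0, 0, 0], "slide": [0, 0, 0.6], "claw": -1},
    {"dr": [0, 0, 0], "slide": [0, 0, 0.5], "claw": -1},
    {"dr": [0, 0, 0], "slide": [0, 0, 0], "claw": -1},
    {"dr": [0, 0, 0], "slide": [0, 0, 0], "claw": -1},
    {"dr": [0, 0, 0], "slide": [0, 0, 0], "claw": -1},
    {"dr": [0, 0, 0], "slide": [0, 0, 0], "claw": -1},
    {"dr": [0, 0, 0], "slide": [0, 0, 0], "claw": -1},
    {"dr": [0, 0, 0], "slide": [0, 0, 0], "claw": -1},
    {"dr": [0, 0, 0], "slide": [0, 0, 0], "claw": -1},
    {"dr": [0, 0, 0], "slide": [0, 0, 0], "claw": -1},
    {"dr": [0, 0, 0], "slide": [0, 0, 0], "claw": -1},
    {"dr": [0, 0, 0], "slide": [0, 0, 0], "claw": -1},
    {"dr": [0, 0, 0], "slide": [0, 0, 0], "claw": -1},
    {"dr": [0, 0, 0], "slide": [0, 0, 0], "claw": -1},
    {"dr": [0, 0, 0], "slide": [0, 0, 0], "claw": -1},
    {"dr": [0, 0, 0], "slide": [0, 0, 0], "claw": -1},
    {"dr": [0, 0, 0], "slide": [0, 0, 0], "claw": -1},
    {"dr": [0, 0, 0], "slide": [0, 0, 0], "claw": -1},
    {"dr": [0, 0, 0], "slide": [0, 0, 0], "claw": -1}
  ]
}}

```text
t: 10.92
eef_pos: [569.0, 165.9, 161.0]
tool_rot: [[0.973, 0.233, -0.0], [0.233, -0.973, -0.0], [-0.0, 0.0, -1.0]]
wrist_force: [0.4, -0.3, -0.2]
gripper_width: -0.2
grasp_force: 0.0
```

```bash
python3 w.py w4 tall_tube 126; python3 -c "
from bench import manip
print(manip.finish_job())"
```

```text
10.925 [569.  165.9 161. ] [ 0.4 -0.3 -0.2] -0.1620157181082894 [[ 0.973  0.233 -0.   ]
 [ 0.233 -0.973 -0.   ]
 [-0.     0.    -1.   ]]
tall_tube 0.86 [318.4, 227.2] 351 mean [573.3 168.3 124.1] mid [570.8 167.2 122.7] size [12. 16.  9.] in tool [ 4.8 -1.3 36.9]
the job is handed in; nothing more can be done
None
```

I pressed the large button fully down and released it, then held the fingertips about 16 mm above the middle of the tall tube's cap for 2 s and handed the job in still pointing there; the hand-in returned no verdict.

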